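Tighten the blue stake holder with the T-key

ROBOT

A 6-joint arm with a two-finger parallel gripper is mounted at the origin on the work surface. World frame = base frame: x ahead of the robot, y to its left, z up, the work surface at z = 0. Lengths are in m, angles in degrees, forces in N, time in s.
With the tool pointing down it reaches from about 0.4 to 0.825 m from the base axis. Payload 7 kg.
Tool frame: the origin (TCP) lies midway between the tips of the shut fingers; the grasp point (between the pads) lies 19 mm behind it; z points along the fingers, y is the line along which they close (so a half turn about z gives the same grasp; the last joint's range is limited). The gripper opens to 88 mm and grips with 3 to 60 N. Pads are 19 mm wide; open, the fingers measure 130 mm over their backs; the gripper's body (78 mm by 193 mm) begins 47 mm behind the grasp point.
Start: joints at [-46.977, 20.546, 0.682, 0, -70.136, -16.507], TCP at [0.301, -0.604, 0.227] pointing down, gripper open.
Joint ranges: [-176.03, 176.03], [-82.01, 121.73], [-58.28, 71.71], [-173.87, 95.51], [-174.79, -0.11], [-173.66, 173.66]. Speed limits (degrees/s): [136.94, 136.94, 172.46, 180, 180, 180].

INTERFACE

Orientations are given as [roll, pitch, yaw] about the fixed x, y, z axes, in that order (R = Rz(yaw) Ry(pitch) Rx(roll)).
In Python, from plant import r gives the robot as it stands. The module is installed in compiled form; this text tells all that it offers.
- The arm moves only by the tool play_rows, never from a script. Its argument "rows" is a list of rows, each an object with "slide": the shift along the tool's x, y, z as a fraction of full scale, a list of three; "delta_rot": the turn, a rotation vector about the tool's x, y, z as a fraction of full scale, a list of three; "fingers": the opening, from -1 (shut) to 1 (fully open). In form: [{"slide": [x, y, z], "delta_rot": [rx, ry, rz], "fingers": fingers}, ...]. A call has 1 to 8 rows; each row shifts and turns the commanded pose from where the row before left it, along the tool's axes as they then stand; what a row does not reach is not made up. Full scale, the value 1, is 0.15 m for a shift and 0.08 rad for a turn. A row lasts 1/8 s, in which the tool goes at most 62.5 mm and 10.7 degrees, less where a joint would pass 70% of its speed; a pose out of reach is approached as far as the arm can. A call with a number of a shift or a turn outside -1 to 1 is refused whole. A call with a gripper value outside its range is refused whole. The fingers move at their own pace and stop on an object; "squeeze" is the grip in N (left out, the last holds). Time passes only in rows, so rows that do not move let the fingers close. It gives the time, the measured TCP pose, the force, the opening and the grip force at its end, in the units of the state.
- r.get_state(): the state, without advancing time (a new reading comes with each control period).
- r.capture(name): name is "scene" or "top" or "wrist"; returns a dict with "image" (480x640x3 uint8, blue, green, red), "fx", "fy", "cx", "cy" (pixels), "distortion" ([k1, k2, p1, p2, k3] as OpenCV has them; the pictures are not rectified), "R" (3x3) and "t" (3): a world point X has camera coordinates R X + t; the wrist camera has in their place "T_tool_cam" (4x4, takes a point from camera to tool coordinates, whose origin is the TCP and whose axes are the flange's). Camera axes: x right, y down, z forward; pixel columns grow to the right and rows downward; lengths in m; the calibration is good to about 2 mm. A picture is of the moment at which its call begins: read the wrist's pose just before it. There is no depth.
- r.close_job(): hands the job in; it is judged then, once.
The state is a dict: "time_s": time; "joints": joint angles; "qd": joint speeds; "joint_torque": joint torques, N m; "tcp_pos": TCP position; "eef_rot": TCP orientation; "contact_force": force on the tool from outside, world axes, zero at the start; "moment": the same for the moment, N m; "gripper_width": finger opening in m; "gripper_force": force on a finger pad.
Only numpy, scipy, OpenCV 4.12 (cv2) and the standard library are available. Lean on these libraries where they do the work, as an engineer would, in place of code of your own. Each camera call takes 0.05 s, during which the arm holds its last target. There are 200 camera calls.

TASK

Take the T-key out of its wooden stand, lower it down the deep well of the blue stake holder until it sits right down over the square brass stem, and use it to turn the stem clockwise (seen from above) as far as it goes, so that the white pointer on the brass ring comes to the red mark. Then let go and leave the key standing in the blue holder; do not put the key into the green holder.

Things in the scene. Friction and masses are not known exactly. Their poses are not given: they have to be found in the camera images.
- tkey: Steel T-key, 175 mm tall, 0.3-0.5 kg, upright in a fixed wooden stand (90 mm square, 55 tall; pocket 46 mm square, floor 10 mm above bench; lift 50 to clear). Origin: centre of its lower end, z up. Handle: bar with red ends, 120 mm along x, 16 wide, 16 high, centre 167 above origin. Shank 12 mm thick. Lower end: 38 mm square socket with a 30 mm square hole, open below, 48 deep, sides along x, y.
- blue_holder: Blue fixed block 110 x 110 mm (sides along x, y), 130 tall; a lobe on its +x side carries a steel mushroom stake, 150 tall, 88 mm from the origin. Origin: at bench height on the well's axis, z up. Well: round, 66 mm wide, from the top to a floor 15 mm above the bench. A square brass stem stands in its centre, 24 mm across, 38 tall, the upper 14 tapering to 10 across.
- blue_stem (a joint): Turn (rad) of the blue holder's stem, clockwise from above: 0 slack (stem's faces along the holder's x, y), hard stop at 1.05 = tight; starts at 0 to 0.2; light friction 0.06 N m, stays where left. A brass ring round the well's mouth turns with it: white pointer towards holder -x at 0, at the red mark at 1.05. The key fits over the stem with 3 mm spare each side and turns 17 degrees free each way.
- green_holder: Green stake holder, fixed; same as the blue one in shape, size, origin and axes. Not the one to use.

How it is judged:
By the outcome, as a careful person would: the job done as asked, in the order asked, and still so for the second after the job is handed in, with the robot touching nothing.
It also fails if it takes over 45 s, if anything falls off the work surface, if the arm or the gripper's body presses on something with over 40 N, if the wrist force passes 120 N, or if a joint passes its speed limit or range.

## Working session

There is one attempt and no reset: what is moved stays moved. The work goes in short steps, Python scripts to look and compute and a tool call to move; the robot and the scene stay as the last step left them, time stands still between calls to the robot, and variables do not carry over. Pictures are saved under pics/ and viewed, at most 10 in all, crops included, and the job is handed in when it is done.

Besides the shell and the picture viewer there is one more tool, called after ">>>" as a command line: name --argument value ..., lists and objects as JSON in quotes. play_rows: Moves the arm, as the interface text tells. Shift numbers are shares of 0.15 m and turn numbers shares of 0.08 rad, none past 1 either way. Its arguments: {"type":"object","properties":{"rows":{"type":"array"},"squeeze":{"type":"number"}},"required":["rows"]}

```bash
mkdir -p pics; python3 - <<'E'
from plant import r
import cv2,json,numpy as np
s=r.get_state();print(s)
for n in("scene","top"):
    c=r.capture(n);cv2.imwrite(f"pics/{n}0.png",c["image"]);print(n,{k:np.round(v,4).tolist() for k,v in c.items() if k!="image"})
E
```

```text
{'time_s': 0.0, 'joints': array([-4.69770812e+01,  2.05896872e+01,  6.34155051e-01, -2.00275440e-02,
       -7.01337761e+01, -1.65064709e+01]), 'qd': array([ 0.01896927,  0.07326623,  0.04575416,  0.01407087, -0.03716983,
        0.03325276]), 'joint_torque': array([-1.03990391e-05, -5.82719350e+01,  2.93053436e+01,  6.99719712e+00,
        6.72708979e-03, -2.02061574e-04]), 'tcp_pos': array([ 0.30111993, -0.60358235,  0.22564558]), 'eef_rot': array([ 1.79909023e+02, -7.32567896e-03, -1.53490367e+02]), 'contact_force': array([ 1.08426747,  0.75233878, -0.21977687]), 'moment': array([-0.02137961, -0.01697155,  0.00818799]), 'gripper_force': 0.0, 'gripper_width': 0.08748381986045052}
scene {'fx': 452.6956, 'fy': 452.6956, 'cx': 310.9466, 'cy': 240.2258, 'distortion': [0.0391, 0.0, 0.0, 0.0, 0.0], 'R': [[0.914, 0.4056, -0.012], [0.3309, -0.762, -0.5567], [-0.2349, 0.5048, -0.8307]], 't': [-0.4989, -0.1432, 0.9676]}
top {'fx': 464.1609, 'fy': 464.1609, 'cx': 319.2771, 'cy': 240.659, 'distortion': [-0.0881, 0.0, 0.0, 0.0, 0.0], 'R': [[0.0116, -0.9996, 0.0265], [-0.9864, -0.0157, -0.1636], [0.1639, -0.0242, -0.9862]], 't': [-0.0204, 0.5342, 0.7002]}
```

View pics/top0.png

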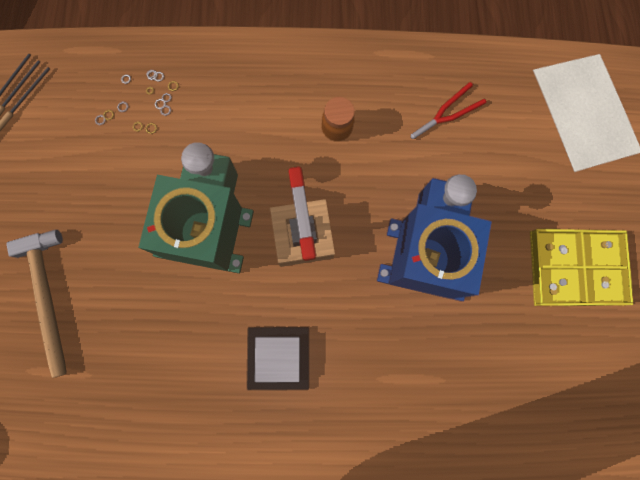

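View pics/scene0.png

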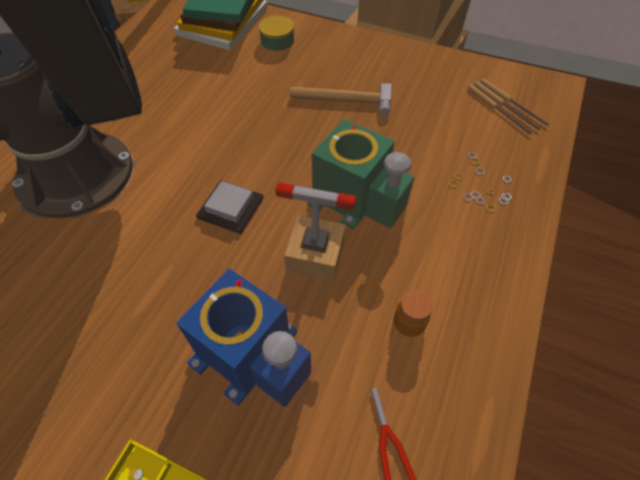

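Top view: key handle runs from (295,172) to (308,255). The blue ring centre is (449,249), stake head (460,190), pointer (441,273) and red mark (417,258). Scene view: handle from (280,190) to (352,200), blue ring centre (232,315).

```bash
cat > h.py <<'E'
import cv2,numpy as np
def cam(c): return np.array([[c["fx"],0,c["cx"]],[0,c["fy"],c["cy"]],[0,0,1]]),np.array(c["distortion"])
def back(c,px,z,R=None,t=None):
    K,d=cam(c);R=c["R"] if R is None else R;t=c["t"] if t is None else t;R=np.array(R);t=np.array(t)
    p=cv2.undistortPoints(np.array(px,float).reshape(-1,1,2),K,d).reshape(-1,2)
    v=np.c_[p,np.ones(len(p))]@R; o=-R.T@t
    return o+v*((z-o[2])/v[:,2])[:,None]
def mask(im,lo,hi,box):
    m=cv2.inRange(cv2.cvtColor(im,cv2.COLOR_BGR2HSV),np.array(lo),np.array(hi))
    o=np.zeros_like(m);x0,y0,x1,y1=box;o[y0:y1,x0:x1]=m[y0:y1,x0:x1];return o
def blobs(m,n=1):
    k,l,s,c=cv2.connectedComponentsWithStats(m);i=np.argsort(-s[1:,4])[:n]+1
    return [(c[j].round(1).tolist(),int(s[j,4]),s[j,:4].tolist()) for j in i],[(l==j) for j in i]
E
python3 - <<'E'
from plant import r
from h import *
np.set_printoptions(precision=4,suppress=True)
B={"top":dict(key=(270,160,340,270),ring=(405,210,490,290),head=(440,170,480,210)),"scene":dict(key=(265,170,370,220),ring=(190,275,275,355),head=(260,330,300,370))}
for n in B:
    c=r.capture(n);im=c["image"]
    m=mask(im,(0,170,60),(5,255,255),B[n]["key"])|mask(im,(174,170,60),(180,255,255),B[n]["key"])
    b,_=blobs(m,2);print(n,b)
    P=back(c,[x[0] for x in b],.177);print("ends",P,"mid",P.mean(0),np.linalg.norm(P[0]-P[1]))
    m=mask(im,(15,90,80),(32,255,255),B[n]["ring"]);b,l=blobs(m,1);print(b)
    h=cv2.convexHull(np.argwhere(l[0])[:,::-1].astype(np.int32).reshape(-1,1,2))
    Q=back(c,h.reshape(-1,2),.13);e=cv2.fitEllipse((Q[:,:2]*1e4).astype(np.float32));print("ring",np.array(e[0])/1e4,np.array(e[1])/1e4)
    m=mask(im,(0,0,90),(180,60,255),B[n]["head"]);b,l=blobs(m,1);print(b,"head",back(c,[b[0][0]],.14))
E
```

```text
top [([307.3, 248.3], 279, [300, 238, 15, 22]), ([295.5, 176.5], 249, [288, 167, 16, 20])]
ends [[0.5019 0.0058 0.177 ]
 [0.5993 0.0232 0.177 ]] mid [0.5506 0.0145 0.177 ] 0.09892769323684027
[([446.3, 249.2], 1119, [419, 219, 59, 60])]
ring [ 0.5118 -0.1959] [0.0868 0.0869]
[([459.3, 190.4], 842, [443, 175, 34, 31])] head [[ 0.5953 -0.2123  0.14  ]]
scene [([346.0, 200.8], 244, [337, 193, 19, 16]), ([284.2, 189.5], 193, [276, 183, 18, 15])]
ends [[0.5973 0.0211 0.177 ]
 [0.5009 0.0039 0.177 ]] mid [0.5491 0.0125 0.177 ] 0.09792719833774859
[([231.6, 316.7], 1038, [200, 287, 62, 57])]
ring [ 0.5119 -0.1973] [0.0863 0.0866]
[([279.2, 346.8], 877, [263, 331, 37, 33])] head [[ 0.5976 -0.2162  0.14  ]]
```

```bash
cat >> h.py <<'E'
from scipy.spatial.transform import Rotation as Ro
def plan(s,target,yaw=None):
    R=Ro.from_euler('xyz',s["eef_rot"],degrees=True)
    d=R.inv().apply(np.array(target)-s["tcp_pos"])/.15
    out=["t",round(s["time_s"],2),"tcp",s["tcp_pos"].round(4).tolist(),"rot",s["eef_rot"].round(2).tolist(),"slide tot",d.round(3).tolist()]
    if yaw is not None:
        rv=(R.inv()*Ro.from_euler('xyz',[180,0,yaw],degrees=True)).as_rotvec()/.08; out+=["rot tot",rv.round(3).tolist()]
    print(*out)
E
python3 - <<'E'
from plant import r
from h import *
plan(r.get_state(),[.55,.0135,.215],-169.9)
c=r.capture("top")
m=mask(c["image"],(0,0,170),(180,50,255),(415,215,485,285));b,_=blobs(m,2);print(b)
for x in b:
    P=back(c,[x[0]],.132)[0]-[.512,-.1965,0];print(np.hypot(P[0],P[1]),np.degrees(np.arctan2(P[1],P[0])))
m=mask(c["image"],(0,170,60),(8,255,255),(405,245,430,270))|mask(c["image"],(172,170,60),(180,255,255),(405,245,430,270));b,_=blobs(m,1);print(b)
P=back(c,[b[0][0]],.13)[0]-[.512,-.1965,0];print(P,np.degrees(np.arctan2(P[1],P[0])))
E
```

```text
t 0.2 tcp [0.3012, -0.6037, 0.226] rot [179.94, -0.01, -153.48] slide tot [-3.321, 2.941, 0.076] rot tot [0.013, -0.004, 3.582]
[([440.5, 274.0], 34, [438, 270, 6, 9])]
0.039650928224257524 160.02062228850764
[([416.0, 258.2], 33, [413, 256, 7, 6])]
[-0.01494201  0.04777046  0.13      ] 107.36903918469935
```

>>> play_rows --rows '[{"slide": [-0.237, 0.21, 0], "delta_rot": [0, 0, 0], "fingers": 1}, {"slide": [-0.237, 0.21, 0], "delta_rot": [0, 0, 0], "fingers": 1}, {"slide": [-0.237, 0.21, 0], "delta_rot": [0, 0, 0], "fingers": 1}, {"slide": [-0.237, 0.21, 0], "delta_rot": [0, 0, 0], "fingers": 1}, {"slide": [-0.237, 0.21, 0], "delta_rot": [0, 0, 0], "fingers": 1}, {"slide": [-0.237, 0.21, 0], "delta_rot": [0, 0, 0], "fingers": 1}, {"slide": [-0.237, 0.21, 0], "delta_rot": [0, 0, 0], "fingers": 1}, {"slide": [-0.237, 0.21, 0], "delta_rot": [0, 0, 0], "fingers": 1}]'

```text
time_s: 1.25
tcp_pos: [0.4436, -0.25, 0.2267]
eef_rot: [-180.0, 0.0, -153.5]
contact_force: [0.6, -0.9, 0.3]
gripper_width: 0.0877
gripper_force: 0.0
```

>>> play_rows --rows '[{"slide": [-0.237, 0.21, 0], "delta_rot": [0, 0, 0], "fingers": 1}, {"slide": [-0.237, 0.21, 0], "delta_rot": [0, 0, 0], "fingers": 1}, {"slide": [-0.237, 0.21, 0], "delta_rot": [0, 0, 0], "fingers": 1}, {"slide": [-0.237, 0.21, 0], "delta_rot": [0, 0, 0], "fingers": 1}, {"slide": [0, 0, 0], "delta_rot": [0, 0, 0.9], "fingers": 1}, {"slide": [0, 0, 0], "delta_rot": [0, 0, 0.9], "fingers": 1}, {"slide": [0, 0, 0], "delta_rot": [0, 0, 0.9], "fingers": 1}, {"slide": [0, 0, 0], "delta_rot": [0, 0, 0.88], "fingers": 1}]'

```text
time_s: 2.25
tcp_pos: [0.5142, -0.0752, 0.2265]
eef_rot: [180.0, -0.0, -170.0]
contact_force: [-0.2, 0.3, -0.6]
gripper_width: 0.0876
gripper_force: 0.0
```

```bash
python3 - <<'E'
from plant import r
from h import *
s=r.get_state();plan(s,[.55,.0135,.215],-169.9);print(s["joints"],s["contact_force"])
E
```

```text
t 2.25 tcp [0.5142, -0.0752, 0.2265] rot [180.0, -0.0, -170.02] slide tot [-0.338, 0.541, 0.077] rot tot [0.001, -0.0, -0.025]
[ 1.33369828e+01  5.85170471e+00 -1.87046030e+01 -4.54881892e-03
 -6.54444071e+01 -9.33519016e+01] [-0.19230208  0.3105706  -0.62186954]
```

>>> play_rows --rows '[{"slide": [-0.113, 0.18, 0], "delta_rot": [0, 0, 0], "fingers": 1}, {"slide": [-0.113, 0.18, 0], "delta_rot": [0, 0, 0], "fingers": 1}, {"slide": [-0.112, 0.181, 0], "delta_rot": [0, 0, 0], "fingers": 1}, {"slide": [0, 0, 0], "delta_rot": [0, 0, 0], "fingers": 1}]'

```text
time_s: 2.75
tcp_pos: [0.5505, 0.015, 0.2263]
eef_rot: [180.0, -0.0, -169.8]
contact_force: [-1.3, -0.6, -1.1]
gripper_width: 0.0878
gripper_force: 0.0
```

```bash
python3 - <<'E'
from plant import r
from h import *
s=r.get_state();c=r.capture("wrist");cv2.imwrite("pics/w1.png",c["image"])
plan(s,[.55,.0135,.158],-169.9)
Tt=np.eye(4);Tt[:3,:3]=Ro.from_euler('xyz',s["eef_rot"],degrees=True).as_matrix();Tt[:3,3]=s["tcp_pos"]
M=np.linalg.inv(Tt@np.array(c["T_tool_cam"]));im=c["image"];full=(0,0,640,480)
m=mask(im,(0,170,60),(5,255,255),full)|mask(im,(174,170,60),(180,255,255),full)
b,_=blobs(m,2);print(b);P=back(c,[x[0] for x in b],.185,M[:3,:3],M[:3,3]);print(P,P.mean(0),np.linalg.norm(P[0]-P[1]))
d=P[0]-P[1];print(np.degrees(np.arctan2(d[1],d[0])))
E
```

```text
t 2.75 tcp [0.5505, 0.015, 0.2263] rot [180.0, -0.02, -169.78] slide tot [0.005, -0.009, 0.455] rot tot [0.0, -0.003, 0.026]
[([325.8, 168.4], 2151, [307, 139, 38, 60]), ([325.9, 365.1], 300, [310, 360, 32, 11])]
[[0.50029789 0.00510055 0.185     ]
 [0.60667536 0.02406545 0.185     ]] [0.55348663 0.014583   0.185     ] 0.10805476538492492
-169.8915518687301
```

View pics/w1.png

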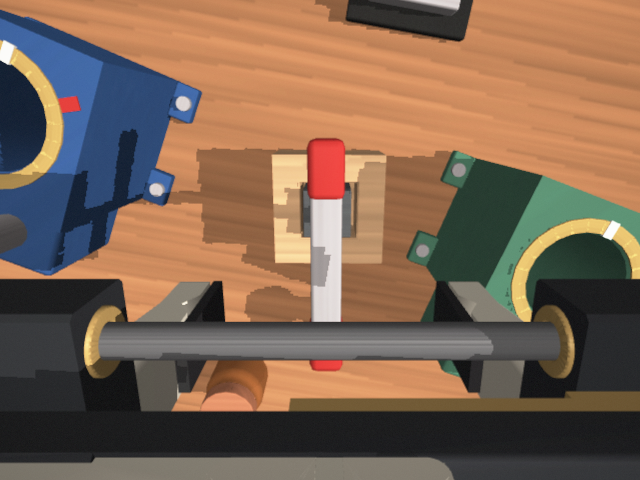

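The handle is centred between the fingers: bar mid column 326, near red end at (326,168), yaw matching. Next I descend and grip.

>>> play_rows --rows '[{"slide": [0.001, -0.005, 0.15], "delta_rot": [0, 0, 0], "fingers": 1}, {"slide": [0, 0, 0.15], "delta_rot": [0, 0, 0], "fingers": 1}, {"slide": [0, 0, 0.155], "delta_rot": [0, 0, 0], "fingers": 1}, {"slide": [0, 0, 0], "delta_rot": [0, 0, 0], "fingers": -1}, {"slide": [0, 0, 0], "delta_rot": [0, 0, 0], "fingers": -1}, {"slide": [0, 0, 0], "delta_rot": [0, 0, 0], "fingers": -1}, {"slide": [0, 0, 0], "delta_rot": [0, 0, 0], "fingers": -1}, {"slide": [0, 0, 0], "delta_rot": [0, 0, 0], "fingers": -1}]' --squeeze 50

```text
time_s: 3.8
tcp_pos: [0.5501, 0.0128, 0.1587]
eef_rot: [180.0, 0.0, -169.9]
contact_force: [0.0, -0.5, -0.6]
gripper_width: 0.043
gripper_force: 0.0
```

>>> play_rows --rows '[{"slide": [0, 0, 0], "delta_rot": [0, 0, 0], "fingers": -1}, {"slide": [0, 0, 0], "delta_rot": [0, 0, 0], "fingers": -1}]'

```text
time_s: 4.05
tcp_pos: [0.5499, 0.0128, 0.1583]
eef_rot: [-180.0, -0.0, -169.9]
contact_force: [0.3, 0.5, -0.1]
gripper_width: 0.0235
gripper_force: 0.0
```

>>> play_rows --rows '[{"slide": [0, 0, 0], "delta_rot": [0, 0, 0], "fingers": -1}, {"slide": [0, 0, 0], "delta_rot": [0, 0, 0], "fingers": -1}, {"slide": [0, 0, 0], "delta_rot": [0, 0, 0], "fingers": -1}]'

```text
time_s: 4.42
tcp_pos: [0.5499, 0.0128, 0.1583]
eef_rot: [180.0, -0.0, -169.9]
contact_force: [-0.7, -0.0, -0.5]
gripper_width: 0.0159
gripper_force: 50.0
```

>>> play_rows --rows '[{"slide": [0, 0, -0.08], "delta_rot": [0, 0, 0], "fingers": -1}, {"slide": [0, 0, -0.12], "delta_rot": [0, 0, 0], "fingers": -1}, {"slide": [0, 0, -0.16], "delta_rot": [0, 0, 0], "fingers": -1}, {"slide": [0, 0, -0.18], "delta_rot": [0, 0, 0], "fingers": -1}, {"slide": [0, 0, -0.18], "delta_rot": [0, 0, 0], "fingers": -1}, {"slide": [0, 0, -0.18], "delta_rot": [0, 0, 0], "fingers": -1}, {"slide": [0, 0, -0.16], "delta_rot": [0, 0, 0], "fingers": -1}, {"slide": [0, 0, -0.1], "delta_rot": [0, 0, 0], "fingers": -1}]'

```text
time_s: 5.42
tcp_pos: [0.5499, 0.0127, 0.3338]
eef_rot: [180.0, 0.1, -169.9]
contact_force: [0.2, 0.9, -4.3]
gripper_width: 0.0156
gripper_force: 50.0
```

```bash
python3 - <<'E'
from plant import r
from h import *
s=r.get_state();plan(s,[.512,-.1965,.325],-112);print(s["contact_force"],s["moment"])
E
```

```text
t 5.42 tcp [0.5499, 0.0127, 0.3338] rot [179.99, 0.06, -169.9] slide tot [0.493, -1.329, 0.058] rot tot [-0.004, 0.014, -12.631]
[ 0.18674336  0.93089289 -4.28256564] [-0.03740918 -0.0480841  -0.02480761]
```

>>> play_rows --rows '[{"slide": [0.03, -0.08, 0], "delta_rot": [0, 0, 0], "fingers": -1}, {"slide": [0.06, -0.16, 0], "delta_rot": [0, 0, 0], "fingers": -1}, {"slide": [0.08, -0.22, 0], "delta_rot": [0, 0, 0], "fingers": -1}, {"slide": [0.08, -0.22, 0], "delta_rot": [0, 0, 0], "fingers": -1}, {"slide": [0.08, -0.22, 0], "delta_rot": [0, 0, 0], "fingers": -1}, {"slide": [0.08, -0.22, 0], "delta_rot": [0, 0, 0], "fingers": -1}, {"slide": [0.053, -0.139, 0], "delta_rot": [0, 0, 0], "fingers": -1}, {"slide": [0.03, -0.07, 0], "delta_rot": [0, 0, 0], "fingers": -1}]'

```text
time_s: 6.42
tcp_pos: [0.5111, -0.1978, 0.3312]
eef_rot: [180.0, -0.1, -170.0]
contact_force: [-0.3, 0.3, -4.3]
gripper_width: 0.0157
gripper_force: 50.0
```

>>> play_rows --rows '[{"slide": [0, 0, 0], "delta_rot": [0, 0, -0.8], "fingers": -1}, {"slide": [0, 0, 0], "delta_rot": [0, 0, -1], "fingers": -1}, {"slide": [0, 0, 0], "delta_rot": [0, 0, -1], "fingers": -1}, {"slide": [0, 0, 0], "delta_rot": [0, 0, -1], "fingers": -1}, {"slide": [0, 0, 0], "delta_rot": [0, 0, -1], "fingers": -1}, {"slide": [0, 0, 0], "delta_rot": [0, 0, -1], "fingers": -1}, {"slide": [0, 0, 0], "delta_rot": [0, 0, -1], "fingers": -1}]'

```text
time_s: 7.3
tcp_pos: [0.5118, -0.1962, 0.3316]
eef_rot: [179.9, -0.0, -138.6]
contact_force: [0.3, -0.7, -3.8]
gripper_width: 0.0153
gripper_force: 50.0
```

>>> play_rows --rows '[{"slide": [0, 0, 0], "delta_rot": [0, 0, -1], "fingers": -1}, {"slide": [0, 0, 0], "delta_rot": [0, 0, -1], "fingers": -1}, {"slide": [0, 0, 0], "delta_rot": [0, 0, -1], "fingers": -1}, {"slide": [0, 0, 0], "delta_rot": [0, 0, -1], "fingers": -1}, {"slide": [0, 0, 0], "delta_rot": [0, 0, -1], "fingers": -1}, {"slide": [0, 0, 0], "delta_rot": [0, 0, -1], "fingers": -1}, {"slide": [0, 0, 0], "delta_rot": [0, 0, 0], "fingers": -1}]'

```text
time_s: 8.18
tcp_pos: [0.5118, -0.1962, 0.3317]
eef_rot: [179.9, -0.0, -111.2]
contact_force: [-0.5, -0.2, -3.5]
gripper_width: 0.0158
gripper_force: 50.0
```

```bash
python3 - <<'E'
from plant import r
from h import *
s=r.get_state();plan(s,[.512,-.1965,.30],-111);print(s["contact_force"],s["moment"],s["joints"])
a=r.capture("top")["image"];b=r.capture("scene")["image"]
cv2.imwrite("pics/c2.png",np.hstack([cv2.resize(a[130:330,350:550],(400,400),interpolation=2),cv2.resize(b[180:420,120:360],(400,400),interpolation=2)]))
E
```

```text
t 8.18 tcp [0.5118, -0.1962, 0.3317] rot [179.94, -0.0, -111.24] slide tot [0.001, -0.002, 0.211] rot tot [0.013, -0.001, -0.052]
[-0.47913438 -0.16880972 -3.45479442] [0.08185826 0.08715595 0.00538521] [-5.08905665e-01  5.60239170e+00 -5.30296983e+00 -1.80378069e-02
 -7.91514194e+01 -2.07238800e+01]
```

View pics/c2.png

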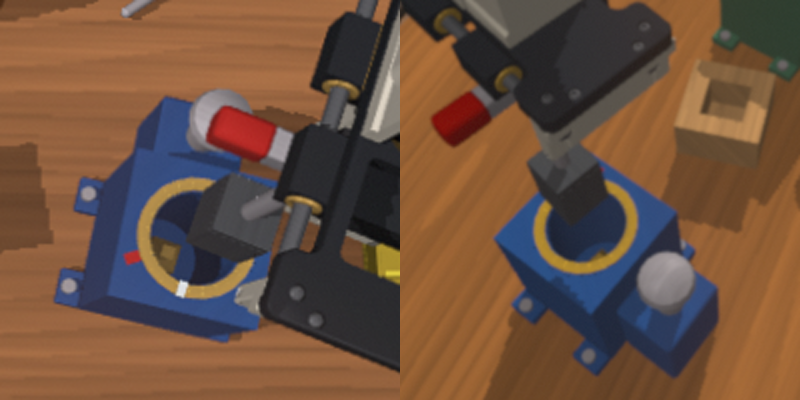

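Key held; the socket hangs just above the well mouth, pointer at lower left of ring. I'll overlay the predicted socket outline to check tilt.

```bash
cat >> h.py <<'E'
def overlay(r,name,a,b,cut):
    s=r.get_state();T=Ro.from_euler('xyz',s["eef_rot"],degrees=True);o=[]
    for n,(x0,y0,x1,y1) in cut.items():
        c=r.capture(n);im=c["image"];K,d=cam(c);k=3
        pts=[]
        for zz,h in ((0,19),(.048,19)):
            Q=np.array([[i*h/1e3,j*h/1e3,.148-zz] for i,j in((1,1),(1,-1),(-1,-1),(-1,1))])  # tool z: lower end
            pts.append(T.apply(Q+np.array([a,b,0]))+s["tcp_pos"])
        w=cv2.resize(im[y0:y1,x0:x1],None,fx=k,fy=k,interpolation=2)
        for W in pts:
            p=cv2.projectPoints(W,cv2.Rodrigues(np.array(c["R"]))[0],np.array(c["t"],float),K,d)[0].reshape(-1,2)
            cv2.polylines(w,[((p-[x0,y0]+.5)*k).astype(int)],True,(0,255,0),1)
        o.append(cv2.resize(w,(400,400)))
    cv2.imwrite(name,np.hstack(o))
E
python3 - <<'E'
from plant import r
from h import *
overlay(r,"pics/o3.png",0,0,{"top":(420,190,520,290),"scene":(170,240,270,340)})
E
```

```text
(no output)
```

View pics/o3.png

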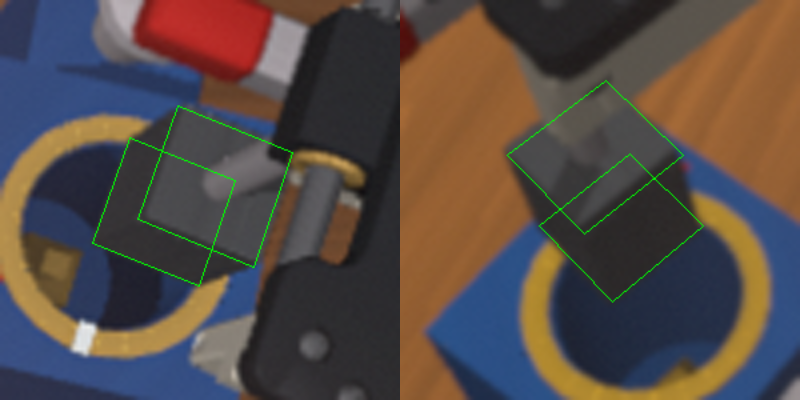

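The overlay agrees within about 1 mm in both views: socket corners at (93,242) and (200,285) in the top crop, and (540,226) and (703,226) in the scene crop. The key hangs straight. Now I lower it to just above the stem.

>>> play_rows --rows '[{"slide": [0.001, -0.002, 0.1], "delta_rot": [0, 0, 0], "fingers": -1}, {"slide": [0, 0, 0.12], "delta_rot": [0, 0, 0], "fingers": -1}, {"slide": [0, 0, 0.12], "delta_rot": [0, 0, 0], "fingers": -1}, {"slide": [0, 0, 0.12], "delta_rot": [0, 0, 0], "fingers": -1}, {"slide": [0, 0, 0.12], "delta_rot": [0, 0, 0], "fingers": -1}, {"slide": [0, 0, 0.1], "delta_rot": [0, 0, 0], "fingers": -1}, {"slide": [0, 0, 0.1], "delta_rot": [0, 0, 0], "fingers": -1}, {"slide": [0, 0, 0.05], "delta_rot": [0, 0, 0], "fingers": -1}]'

```text
time_s: 9.38
tcp_pos: [0.512, -0.1967, 0.2066]
eef_rot: [179.9, -0.0, -111.2]
contact_force: [0.1, -0.5, -3.0]
gripper_width: 0.0156
gripper_force: 50.0
```

```bash
python3 - <<'E'
from plant import r
from h import *
s=r.get_state();plan(s,[.512,-.1965,.163],-111);print(s["contact_force"],s["moment"])
E
```

```text
t 9.38 tcp [0.512, -0.1967, 0.2066] rot [179.93, -0.02, -111.23] slide tot [-0.001, 0.0, 0.291] rot tot [0.014, -0.003, -0.051]
[ 0.11862707 -0.50346078 -2.99847487] [0.01549304 0.06494043 0.00695064]
```

>>> play_rows --rows '[{"slide": [0, 0, 0.035], "delta_rot": [0, 0, 0], "fingers": -1}, {"slide": [0, 0, 0.035], "delta_rot": [0, 0, 0], "fingers": -1}, {"slide": [0, 0, 0.035], "delta_rot": [0, 0, 0], "fingers": -1}, {"slide": [0, 0, 0.03], "delta_rot": [0, 0, 0], "fingers": -1}, {"slide": [0, 0, 0.03], "delta_rot": [0, 0, 0], "fingers": -1}]'

```text
time_s: 10.0
tcp_pos: [0.5124, -0.1968, 0.1829]
eef_rot: [-180.0, 0.0, -111.2]
contact_force: [0.3, -0.9, -3.3]
gripper_width: 0.0154
gripper_force: 50.0
```

Bottom at ~35 mm, already past the taper, with no contact.

>>> play_rows --rows '[{"slide": [0, 0, 0.03], "delta_rot": [0, 0, 0], "fingers": -1}, {"slide": [0, 0, 0.03], "delta_rot": [0, 0, 0], "fingers": -1}, {"slide": [0, 0, 0.03], "delta_rot": [0, 0, 0], "fingers": -1}, {"slide": [0, 0, 0.02], "delta_rot": [0, 0, 0], "fingers": -1}, {"slide": [0, 0, 0.01], "delta_rot": [0, 0, 0], "fingers": -1}, {"slide": [0, 0, 0], "delta_rot": [0, 0, 0], "fingers": -1}]'

```text
time_s: 10.75
tcp_pos: [0.5123, -0.1967, 0.165]
eef_rot: [180.0, -0.0, -111.2]
contact_force: [0.7, 0.6, -2.2]
gripper_width: 0.0155
gripper_force: 50.0
```

>>> play_rows --rows '[{"slide": [0, 0, 0.006], "delta_rot": [0, 0, 0], "fingers": -1}, {"slide": [0, 0, 0.005], "delta_rot": [0, 0, 0], "fingers": -1}, {"slide": [0, 0, 0], "delta_rot": [0, 0, 0], "fingers": -1}]'

```text
time_s: 11.12
tcp_pos: [0.5123, -0.1968, 0.1634]
eef_rot: [180.0, 0.0, -111.2]
contact_force: [-1.0, -0.2, -2.2]
gripper_width: 0.0154
gripper_force: 50.0
```

>>> play_rows --rows '[{"slide": [0, 0, 0], "delta_rot": [0, 0, 0.8], "fingers": -1}, {"slide": [0, 0, 0], "delta_rot": [0, 0, 0.8], "fingers": -1}, {"slide": [0, 0, 0], "delta_rot": [0, 0, 0.8], "fingers": -1}, {"slide": [0, 0, 0], "delta_rot": [0, 0, 0.8], "fingers": -1}, {"slide": [0, 0, 0], "delta_rot": [0, 0, 0.8], "fingers": -1}, {"slide": [0, 0, 0], "delta_rot": [0, 0, 0.8], "fingers": -1}, {"slide": [0, 0, 0], "delta_rot": [0, 0, 0.8], "fingers": -1}, {"slide": [0, 0, 0], "delta_rot": [0, 0, 0.8], "fingers": -1}]'

```text
time_s: 12.12
tcp_pos: [0.5123, -0.1967, 0.1634]
eef_rot: [180.0, -0.0, -140.7]
contact_force: [-0.6, -0.7, -3.4]
gripper_width: 0.0153
gripper_force: 50.0
```

```bash
cat > p.py <<'E'
from plant import r
from h import *
s=r.get_state();print(s["time_s"],s["tcp_pos"],s["eef_rot"],s["contact_force"],s["moment"],s["joints"][5])
c=r.capture("top")
m=mask(c["image"],(0,0,150),(180,60,255),(405,215,485,285));b,_=blobs(m,3)
for x in b:
    P=back(c,[x[0]],.132)[0]-[.512,-.1965,0];print(x,np.hypot(P[0],P[1]),np.degrees(np.arctan2(P[1],P[0])))
E
python3 p.py
```

```text
12.125 [ 0.51227473 -0.19670366  0.1634027 ] [ 1.79991652e+02 -6.35594750e-03 -1.40670193e+02] [-0.56628668 -0.74046018 -3.39271183] [0.09076823 0.09166812 0.08798206] -50.11955761592567
([466.8, 221.1], 79, [461, 216, 11, 11]) 0.04859795363651184 -34.77787434944021
([457.0, 271.0], 1, [457, 271, 1, 1]) 0.03437986958505294 -162.24765306967961
```

>>> play_rows --rows '[{"slide": [0, 0, 0], "delta_rot": [0, 0, 0.8], "fingers": -1}, {"slide": [0, 0, 0], "delta_rot": [0, 0, 0.8], "fingers": -1}, {"slide": [0, 0, 0], "delta_rot": [0, 0, 0.8], "fingers": -1}, {"slide": [0, 0, 0], "delta_rot": [0, 0, 0.8], "fingers": -1}, {"slide": [0, 0, 0], "delta_rot": [0, 0, 0.8], "fingers": -1}, {"slide": [0, 0, 0], "delta_rot": [0, 0, 0.8], "fingers": -1}, {"slide": [0, 0, 0], "delta_rot": [0, 0, 0.8], "fingers": -1}]'

```text
time_s: 13.05
tcp_pos: [0.5123, -0.1968, 0.1634]
eef_rot: [180.0, -0.0, -166.3]
contact_force: [-0.0, 0.2, -4.0]
gripper_width: 0.0155
gripper_force: 50.0
```

```bash
python3 p.py; python3 - <<'E'
from plant import r
from h import *
a=r.capture("top")["image"];b=r.capture("scene")["image"]
cv2.imwrite("pics/c4.png",np.hstack([cv2.resize(a[190:310,390:510],(400,400),interpolation=2),cv2.resize(b[260:380,170:290],(400,400),interpolation=2)]))
E
```

```text
13.05 [ 0.51225779 -0.19676997  0.16339667] [ 1.79999757e+02 -9.95717985e-03 -1.66279229e+02] [-0.00661866  0.19550697 -4.03494964] [-0.03426533  0.07514733  0.06679459] -75.72738883058986
([480.4, 249.4], 68, [476, 245, 9, 10]) 0.04609276465178789 -91.53319292665364
([468.4, 216.7], 9, [467, 216, 4, 3]) 0.05554299044417627 -33.176306398916715
([483.3, 257.3], 3, [483, 257, 2, 2]) 0.051431737389655265 -104.21081429874819
```

View pics/c4.png

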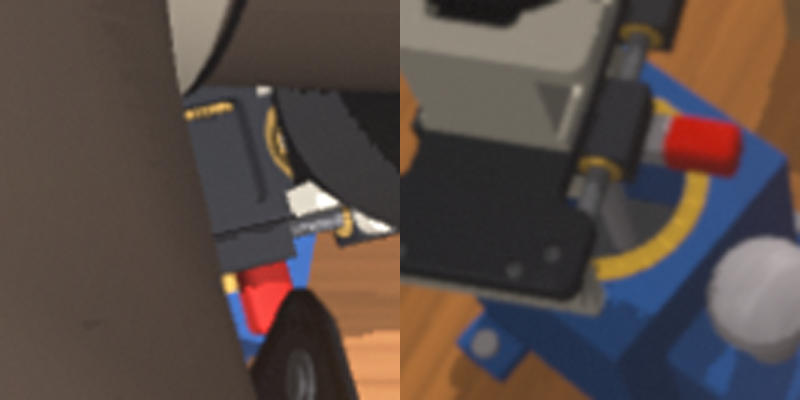

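The arm hides the pointer in both views, so I'll keep turning by feel until the moment rises at the stop, expected near yaw -180.

>>> play_rows --rows '[{"slide": [0, 0, 0], "delta_rot": [0, 0, 0.6], "fingers": -1}, {"slide": [0, 0, 0], "delta_rot": [0, 0, 0.6], "fingers": -1}, {"slide": [0, 0, 0], "delta_rot": [0, 0, 0.6], "fingers": -1}, {"slide": [0, 0, 0], "delta_rot": [0, 0, 0.5], "fingers": -1}]'

```text
time_s: 13.7
tcp_pos: [0.5123, -0.1968, 0.1634]
eef_rot: [-180.0, -0.0, -176.7]
contact_force: [-0.5, 1.1, -2.8]
gripper_width: 0.016
gripper_force: 50.0
```

```bash
python3 p.py|head -1
```

```text
13.7 [ 0.5123221  -0.19678601  0.16341476] [-1.79996617e+02 -4.53823435e-03 -1.76720238e+02] [-0.47510503  1.06340023 -2.76870137] [-0.0355777   0.08863485  0.06958069] -86.1686687020051
```

>>> play_rows --rows '[{"slide": [0, 0, 0], "delta_rot": [0, 0, 0.4], "fingers": -1}, {"slide": [0, 0, 0], "delta_rot": [0, 0, 0.4], "fingers": -1}]'

```text
time_s: 14.0
tcp_pos: [0.5123, -0.1968, 0.1634]
eef_rot: [-180.0, -0.0, 179.5]
contact_force: [-0.6, 0.3, -4.2]
gripper_width: 0.0156
gripper_force: 50.0
```

```bash
python3 p.py|head -1
```

```text
14.0 [ 0.51233094 -0.19678238  0.16343705] [-1.79996223e+02 -2.63247390e-03  1.79507700e+02] [-0.60758265  0.30186754 -4.21279737] [-0.1282383   0.1369785   0.06955284] -89.94128330180394
```

>>> play_rows --rows '[{"slide": [0, 0, 0], "delta_rot": [0, 0, 0.3], "fingers": -1}, {"slide": [0, 0, 0], "delta_rot": [0, 0, 0.3], "fingers": -1}]'

```text
time_s: 14.3
tcp_pos: [0.5123, -0.1968, 0.1634]
eef_rot: [-180.0, -0.0, 176.8]
contact_force: [0.1, -0.4, -3.7]
gripper_width: 0.0156
gripper_force: 50.2
```

```bash
python3 p.py|head -1
```

```text
14.3 [ 0.51234407 -0.19677589  0.16340675] [-1.79993120e+02 -5.20129480e-03  1.76760284e+02] [ 0.08704061 -0.37418336 -3.73540854] [-0.13975839  0.14412995  0.44235262] -92.69331871996908
```

>>> play_rows --rows '[{"slide": [0, 0, 0], "delta_rot": [0, 0, 0.3], "fingers": -1}, {"slide": [0, 0, 0], "delta_rot": [0, 0, 0], "fingers": -1}]'

```text
time_s: 14.6
tcp_pos: [0.5124, -0.1968, 0.1634]
eef_rot: [-180.0, -0.0, 175.4]
contact_force: [-0.7, -0.6, -2.9]
gripper_width: 0.0154
gripper_force: 50.4
```

```bash
python3 p.py|head -1
```

```text
14.6 [ 0.51237353 -0.19676316  0.16344208] [-1.79991086e+02 -2.10776051e-03  1.75445139e+02] [-0.67385774 -0.62920206 -2.93066661] [-0.19205652  0.10126055  0.68612134] -94.01279722914715
```

Hard stop reached: the moment climbs to 0.69 N m. I'll ease back slightly, set the key down, release and rise.

>>> play_rows --rows '[{"slide": [0, 0, 0.005], "delta_rot": [0, 0, -0.5], "fingers": -1}, {"slide": [0, 0, 0.004], "delta_rot": [0, 0, 0], "fingers": -1}, {"slide": [0, 0, 0], "delta_rot": [0, 0, 0], "fingers": -1}, {"slide": [0, 0, 0], "delta_rot": [0, 0, 0], "fingers": 0}, {"slide": [0, 0, 0], "delta_rot": [0, 0, 0], "fingers": 0}, {"slide": [0, 0, 0], "delta_rot": [0, 0, 0], "fingers": 0}, {"slide": [0, 0, 0], "delta_rot": [0, 0, 0], "fingers": 0}]'

```text
time_s: 15.52
tcp_pos: [0.5124, -0.1967, 0.162]
eef_rot: [180.0, -0.0, 177.7]
contact_force: [0.0, -0.4, 0.7]
gripper_width: 0.0433
gripper_force: 0.0
```

>>> play_rows --rows '[{"slide": [0, 0, -0.05], "delta_rot": [0, 0, 0], "fingers": 0}, {"slide": [0, 0, -0.1], "delta_rot": [0, 0, 0], "fingers": 0}, {"slide": [0, 0, -0.2], "delta_rot": [0, 0, 0], "fingers": 0}, {"slide": [0, 0, -0.25], "delta_rot": [0, 0, 0], "fingers": 0}, {"slide": [0, 0, -0.25], "delta_rot": [0, 0, 0], "fingers": 0}, {"slide": [0, 0, -0.1], "delta_rot": [0, 0, 0], "fingers": 0}]'

```text
time_s: 16.27
tcp_pos: [0.5132, -0.197, 0.3083]
eef_rot: [-180.0, 0.3, 177.7]
contact_force: [-0.1, -0.4, -0.5]
gripper_width: 0.0437
gripper_force: 0.0
```

>>> play_rows --rows '[{"slide": [0, -0.3, 0], "delta_rot": [0, 0, 0], "fingers": 0}, {"slide": [0, -0.3, 0], "delta_rot": [0, 0, 0], "fingers": 0}, {"slide": [0, -0.3, 0], "delta_rot": [0, 0, 0], "fingers": 0}, {"slide": [0, -0.3, 0], "delta_rot": [0, 0, 0], "fingers": 0}, {"slide": [0, -0.3, 0], "delta_rot": [0, 0, 0], "fingers": 0}, {"slide": [0, 0, 0], "delta_rot": [0, 0, 0], "fingers": 0}]'

```text
time_s: 17.02
tcp_pos: [0.5025, -0.424, 0.3034]
eef_rot: [180.0, -0.1, 177.5]
contact_force: [-0.4, 0.5, -0.1]
gripper_width: 0.0439
gripper_force: 0.0
```

```bash
python3 p.py; python3 - <<'E'
from plant import r
from h import *
a=r.capture("top")["image"];b=r.capture("scene")["image"]
cv2.imwrite("pics/c5.png",np.hstack([cv2.resize(a[190:310,390:510],(400,400),interpolation=2),cv2.resize(b[260:380,170:290],(400,400),interpolation=2)]))
E
```

```text
17.025 [ 0.50253141 -0.42400931  0.30338173] [ 1.79962707e+02 -1.14549231e-01  1.77542521e+02] [-0.39233794  0.45461063 -0.12273526] [ 0.04563615 -0.04411189  0.01828695] -69.2662956145569
([461.2, 241.8], 481, [456, 216, 11, 52]) 0.020454409052071063 -62.66579082355671
([422.9, 255.9], 33, [419, 253, 9, 6]) 0.04001610179229785 107.11857904515793
```

View pics/c5.png

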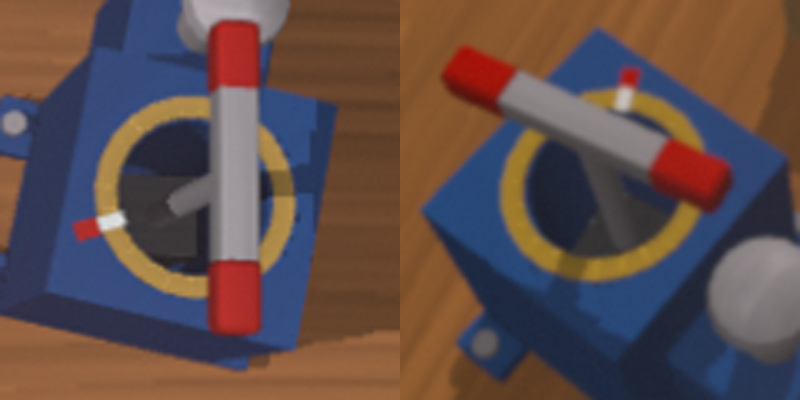

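The white pointer at (110,222) in the top crop lines up with the red mark at (86,230), 107.1° against 107.4°. The key stands upright and seated, and the robot is clear of it.

```bash
python3 -c "
from plant import r
print(r.close_job())"
```

```text
the job is handed in; nothing more can be done
None
```

The T-key is seated over the blue holder's stem, which is turned clockwise to its hard stop with the white pointer on the red mark; I let go, left the key standing there, and handed the job in at about 17 s.

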